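# Copy a stop angle with a bevel gauge

## Task

With the bevel gauge, copy the angle of the clamped reference stop plate to the free plate at the other corner: slide the gauge's stock along the reference rail until its blade is pressed firmly flush on the clamped plate, and there press the lock button on the blade's pivot fully down. Then take the locked gauge to the other corner, with the stock flat against the rail there push it until that plate has swung firmly flush to the blade, and leave the gauge standing there, locked, blade and plate still flush. Push gently, never with more than about 25 N, and leave the jar, the mould and the stopper alone.

Things in the scene. Friction and masses are not known exactly. Their poses are not given: they have to be found in the camera images.
- gauge_grip (a point): Loose bevel gauge, 0.45-0.7 kg, on the bench. Point: centre of its upright grey grip, 40 mm up; grip 48 mm long (x), 24 mm wide (y), from 16 to 62 mm high. x forward along the stock to the blade, z up. Stock: aluminium bar 36 mm wide (y = -18 to +18 mm), 16 mm high on smooth glides, from 40 mm behind to 82 mm ahead of the grip. Blade and lock button sit on a vertical pivot 95 mm ahead.
- blade_face (a point): Centre of the blade's front face: steel plate 84 mm wide (y), 6 mm thick, 18 to 36 mm above the bench, face 6 mm ahead of its pivot; x is normal to the face, forward. Swivels +-0.7 rad with light friction (0.03 N m, about 1 N at its ends) and swings flush by itself when pushed onto a plate; locked it resists 0.4 N m.
- blade: The blade as a whole, origin on its pivot axis at the gauge's underside, axes as blade_face. Behind the blade it carries a dark flange 76 mm wide, reaching 35 mm back from the pivot, 28 to 36 mm above the bench, which the lock's crossbar clamps on.
- lock (a joint): Travel of the lock button, m: 0 = up (blade free), 0.005 = fully down (blade locked; it bites only at the very end). Pressed straight down it yields at about 5 N, then stops hard after 5 mm of travel, and stays where it is left.
- ref_station: Reference corner, fixed. Origin on the bench under the stop plate's pivot; x along the rail, the way the gauge is pushed, z up. Rail: aluminium, 14 mm wide, 12 mm high, x = -200 to +20 mm, guiding face at y = -18 mm facing +y. The stock lies on its +y side: seated, the gauge's -y side touches it, centreline at the station's y = 0. The two stations are always parallel.
- ref_stop: Reference stop plate: steel, 116 mm wide, 8 mm thick, 17 to 45 mm above the bench, face 6 mm before the pivot, clamped by a dark square block with a bolt behind it (30 x 50 mm, bolt top at 51 mm). x is normal to the face, pointing away from the gauge; origin on the pivot axis at bench level. Turned 0.12 to 0.42 rad counter-clockwise from the station.
- copy_station: The second corner, same shape and axes as the reference station (rail face at y = -18 mm), fixed to the bench.
- copy_stop: The stop plate to be set: same plate and axes as the reference one but without clamp block, swivelling +-0.7 rad on its pivot pin with firm friction (0.07 N m: about 2 to 5 N at a blade end); it stays where it is left.
- jar_mid (a point): Amber jar with white cap, 60 mm across, 75 mm high, to be left alone; point half-way up.
- mould_mid (a point): Black cup-shaped mould, 68 mm across, 60 mm high, to be left alone; point half-way up.
- stopper_mid (a point): Blue stepped stopper, 48 mm across, 36 mm high, to be left alone; point half-way up.
- lock_cap (a point): Centre of the top of the lock button's round grey cap, 26 mm across, on the blade's pivot, 95 mm ahead of the grip centre; 62 mm above the bench when up, 57 mm when down.
- gauge: The gauge as a whole, origin under the grip centre at its underside, axes as gauge_grip.
There are look-alikes about, which are no part of the job. Of the things like the gauge, leave any that is orange or pink; of the rest the larger one is meant.

How it is judged:
By the outcome, as a careful person would: the job done as asked, in the order asked, and still so for the second after the job is handed in, with the robot touching nothing.
It also fails if it takes over 72 s, if anything falls off the work surface, if the arm or the gripper's body presses on something with over 40 N, if the wrist force passes 120 N, or if a joint passes its speed limit or range.

## Robot

A 6-joint arm with a two-finger parallel gripper is mounted at the origin on the work surface. World frame = base frame: x ahead of the robot, y to its left, z up, the work surface at z = 0. Lengths are in m, angles in rad, forces in N, time in s.
With the tool pointing down it reaches from about 0.35 to 0.8 m from the base axis. Payload 7.3 kg.
Tool frame: the origin (TCP) lies on the centre line of the jaws, within the pads' length; the fingertips stand 25 mm ahead of it and the grasp point (between the pads) lies 6 mm ahead of it; z points along the fingers, y is the direction in which the jaws open and shut (so a half turn about z gives the same grasp; the last joint's range is limited). The gripper opens to 85 mm and grips with 20 to 120 N. Pads are 22 mm wide; open, the fingers measure 114 mm over their backs; the gripper's body (76 mm by 85 mm) begins 54 mm behind the grasp point. The pads swing forward as they close: fully open they stand 13 mm farther back than shut.
Start: joints at [1.103, 0.342, 1.524, -0, 1.275, -0.146], TCP at [0.166, 0.498, 0.219] pointing down, gripper open.
Joint ranges: [-2.53, 2.53], [-0.77, 2.02], [0.04, 2.7], [-1, 4.14], [0.28, 2.66], [-3.11, 3.11]. Speed limits (rad/s): [2.57, 2.57, 3.14, 3.14, 3.14, 3.14].

## Interface

Orientations are given as a unit quaternion [w, x, y, z].
In Python, from station import * gives the robot as it stands.
- The arm moves only by the tool send_rows, never from a script. Its argument "increments" is a list that holds one entry, the list of rows, each a list of 7 numbers: the turn, a rotation vector about the tool's x, y, z in degrees, then the shift along the tool's x, y, z in m, then the finger opening in m, from 0 to 0.0854. A call has 1 to 12 rows; each row shifts and turns the commanded pose from where the row before left it, along the tool's axes as they then stand; what a row does not reach is not made up. A row lasts 1/8 s, in which the tool goes at most 62.5 mm and 10.7 degrees, less where a joint would pass 70% of its speed; a pose out of reach is approached as far as the arm can. A call is refused whole if a number of a shift passes 0.0625 or a number of a turn 10.7, either way. A call with a gripper value outside its range is refused whole. The fingers move at their own pace and stop on an object; the grip force is fixed at half the most. Time passes only in rows, so rows that do not move let the fingers close. It gives the time, the measured TCP pose, the force and the opening at its end, in the units of the state.
- state(): the state, without advancing time (a new reading comes with each control period).
- capture(name): name is "scene" or "top" or "wrist"; returns a dict with "color" (480x640x3 uint8, red, green, blue), "vfov" (degrees; the focal length in pixels is half the picture's height over the tangent of half this angle, whatever the lens; pixels are square), "cx", "cy" (the principal point, pixels), "xyz" and "orientation" of the camera in the world. Camera axes: x right, y down, z forward; pixel columns grow to the right and rows downward; lengths in m; the calibration is good to about 2 mm. A picture is of the moment at which its call begins. There is no depth.
- finish_job(): hands the job in, once; it reports no verdict.
The state is a dict: "time_s": time; "joints": joint angles; "joint_vel": joint speeds; "tau": joint torques, N m; "position": TCP position; "ee_rot": TCP orientation; "force": force on the tool from outside, world axes, zero at the start; "wrist_torque": the same for the moment, N m; "grip_width": opening from 0.0 (shut) to 1.0 (fully open).
Only numpy, scipy, OpenCV 4.12 (cv2) and the standard library are available. Lean on these libraries where they do the work, as an engineer would, in place of code of your own. Each camera call takes 0.05 s, during which the arm holds its last target. There are 200 camera calls.

## Working session

There is one attempt and no reset: what is moved stays moved. The work goes in short steps, Python scripts to look and compute and a tool call to move; the robot and the scene stay as the last step left them, time stands still between calls to the robot, and variables do not carry over. Pictures are saved under pics/ and viewed, about 8 in all and at most 12, crops included, and the job is handed in when it is done.

Besides the shell and the picture viewer there is one more tool, called as name([rows], argument=value, ...), one row to a line, values as JSON. send_rows: Moves the arm, as the interface text tells. Its arguments: {"type":"object","properties":{"increments":{"type":"array"}},"required":["increments"]}

```bash
mkdir -p pics; cat > h.py <<'E'
from station import *
import numpy as np, cv2
from scipy.spatial.transform import Rotation as R
def rot(q): return R.from_quat([q[1],q[2],q[3],q[0]]).as_matrix()
def K(c):
    f=240/np.tan(np.radians(c["vfov"])/2); return f,c["cx"],c["cy"]
def ray(c,u,v,z):
    f,cx,cy=K(c); d=rot(c["orientation"])@np.array([(u-cx)/f,(v-cy)/f,1]); o=np.array(c["xyz"])
    return o+d*(z-o[2])/d[2]
def proj(c,p):
    f,cx,cy=K(c); q=rot(c["orientation"]).T@(np.array(p)-np.array(c["xyz"])); return f*q[0]/q[2]+cx,f*q[1]/q[2]+cy
def save(c,n,crop=None,s=1):
    im=c["color"][:,:,::-1]
    if crop: x0,y0,x1,y1=crop; im=im[y0:y1,x0:x1]
    if s!=1: im=cv2.resize(im,None,fx=s,fy=s,interpolation=cv2.INTER_CUBIC)
    cv2.imwrite("pics/"+n,im)
import pickle
E
python3 - <<'E'
from h import *
for n in ["scene","top"]:
    c=capture(n); pickle.dump(c,open(n+".pkl","wb")); save(c,n+"0.png"); print(n,c["vfov"],c["cx"],c["cy"],c["xyz"],c["orientation"])
s=state(); print(s["position"],s["ee_rot"],s["force"],s["time_s"])
E
```

```text
scene 56.34589748629798 315.0017315669454 238.43234717927052 [ 0.92415102 -0.34299641  0.89773208] [-0.25472184  0.88387274  0.37908692 -0.10089037]
top 50.625194445497755 315.64601907197493 234.3282503761398 [0.39360837 0.01824229 1.11061303] [-0.04024114  0.70673806 -0.7036777   0.06115282]
[0.16587775 0.49771416 0.21789375] [-2.08570320e-04  1.60220157e-01  9.87081071e-01 -6.46000147e-04] [-0.58462096 -0.11704008 -0.196778  ] 0.1
```

View pics/top0.png

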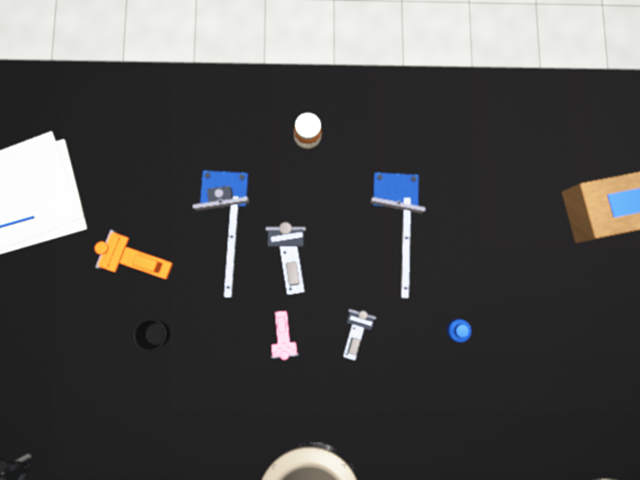

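The top view shows world x up and y to the left. The reference station is at about (222,195), with a dark block, and the copy station is at about (397,200). The gauge's grip is at (292,272) and its cap at (286,228). The small look-alike is at (357,335), and the pink and orange ones are elsewhere. I'll enlarge.

```bash
python3 - <<'E'
from h import *
c=pickle.load(open("top.pkl","rb")); save(c,"t1.png",(185,160,315,305),4)
save(c,"t2.png",(340,160,470,305),4)
a=cv2.imread("pics/t1.png");b=cv2.imread("pics/t2.png")
cv2.imwrite("pics/t12.png",cv2.resize(cv2.hconcat([a[:,:520],b[:,:280]]),None,fx=1,fy=1))
E
```

```text
(no output)
```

View pics/t12.png

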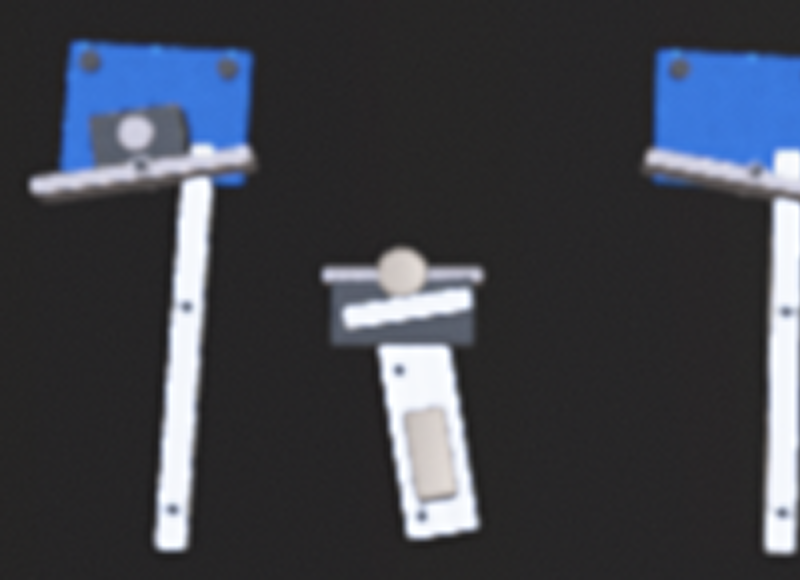

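The reference rail's guiding edge runs from crop (155,549) to (190,147). The reference plate's top edge runs from (32,180) to (250,150). The grip's top corners are (405,410), (440,405), (456,497) and (418,500), and the cap is at (402,272). I'll convert these.

```bash
python3 - <<'E'
from h import *
c=pickle.load(open("top.pkl","rb"))
def P(x,y,z,cp=0):
    u=(185+x/4) if not cp else 340+(x-520)/4
    return ray(c,u,160+y/4,z)
def line(n,a,b): 
    d=b-a; print(n,a.round(4),b.round(4),"len",np.linalg.norm(d).round(4),"ang",np.arctan2(d[1],d[0]).round(4))
line("refrail L",P(155,549,.012),P(190,147,.012))
line("refrail R",P(187,550,.012),P(213,147,.012))
line("cpyrail L",P(764,552,.012,1),P(774,152,.012,1))
line("refplate front",P(32,190,.045),P(255,162,.045))
line("refplate back",P(30,178,.045),P(250,148,.045))
line("grip L",P(418,500,.062),P(405,410,.062))
line("grip R",P(456,497,.062),P(440,406,.062))
line("stock L",P(407,538,.016),P(379,347,.016))
line("stock R",P(479,528,.016),P(452,347,.016))
print("cap",P(402,272,.062), "gripc",P(430,453,.062))
line("blade",P(484,270,.036),P(322,270,.036))
print("blt",P(187,306,.012))
E
```

```text
refrail L [0.4153 0.1821 0.012 ] [0.6349 0.1691 0.012 ] len 0.22 ang -0.0592
refrail R [0.4148 0.1651 0.012 ] [0.635  0.1565 0.012 ] len 0.2204 ang -0.039
cpyrail L [ 0.4147 -0.1989  0.012 ] [ 0.6354 -0.2094  0.012 ] len 0.2209 ang -0.0473
refplate front [0.6036 0.2475 0.045 ] [0.6198 0.1298 0.045 ] len 0.1188 ang -1.4342
refplate back [0.6101 0.2488 0.045 ] [0.6274 0.1327 0.045 ] len 0.1174 ang -1.4229
grip L [0.4396 0.0409 0.062 ] [0.486 0.048 0.062] len 0.0469 ang 0.1533
grip R [0.4413 0.0213 0.062 ] [0.4881 0.0299 0.062 ] len 0.0477 ang 0.1814
stock L [0.4214 0.0475 0.016 ] [0.5242 0.0638 0.016 ] len 0.1041 ang 0.1565
stock R [0.4268 0.009  0.016 ] [0.5244 0.0242 0.016 ] len 0.0988 ang 0.1541
cap [0.55820724 0.0503371  0.062     ] gripc [0.46381337 0.03490506 0.062     ]
blade [0.5637 0.0073 0.036 ] [0.5631 0.0939 0.036 ] len 0.0866 ang 1.5777
blt [0.54652823 0.1684847  0.012     ]
```

View pics/scene0.png

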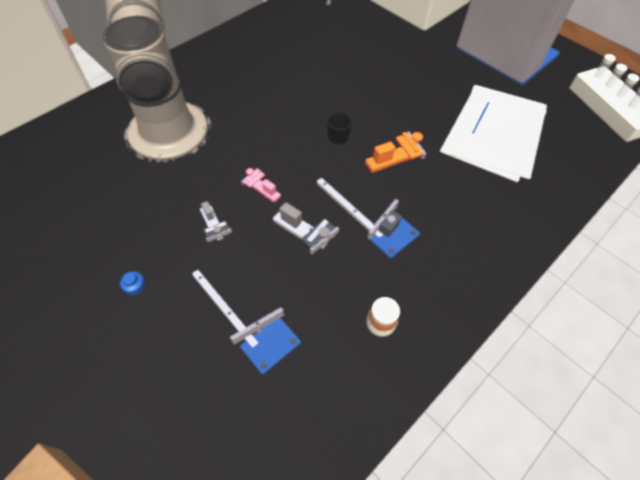

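The scene view agrees with the top view. My estimates are:

| Item | Value |
|---|---|
| Station yaw | ≈ -0.048 |
| Reference pivot | ≈ (0.616, 0.189) |
| Copy pivot | ≈ (0.616, -0.190) |
| Gauge grip | ≈ (0.463, 0.0345), yaw 0.16 |

I'll move above the gauge.

send_rows([
  [[0,0,-6.9,0,0,0,0.085],[0,0,-6.9,0,0,0,0.085],[0,0,-6.9,0,0,0,0.085],[0,0,-6.9,0,0,0,0.085],[0,0,0,-0.01,-0.023,0,0.085],[0,0,0,-0.01,-0.023,0,0.085],[0,0,0,-0.01,-0.023,0,0.085],[0,0,0,-0.01,-0.023,0,0.085],[0,0,0,-0.01,-0.023,0,0.085],[0,0,0,-0.01,-0.023,0,0.085],[0,0,0,-0.01,-0.023,0,0.085],[0,0,0,-0.01,-0.023,0,0.085]],
])

```text
time_s: 1.6
position: [0.2745, 0.3283, 0.2182]
ee_rot: [-0.0, -0.08, 0.997, -0.0]
force: [0.6, 0.4, -0.2]
grip_width: 0.997
```

send_rows([
  [[0,0,0,-0.0116,-0.0267,0,0.085],[0,0,0,-0.0116,-0.0267,0,0.085],[0,0,0,-0.0116,-0.0267,0,0.085],[0,0,0,-0.0116,-0.0267,0,0.085],[0,0,0,-0.0116,-0.0267,0,0.085],[0,0,0,-0.0116,-0.0267,0,0.085],[0,0,0,-0.0116,-0.0267,0,0.085],[0,0,0,-0.0116,-0.0267,0,0.085],[0,0,0,-0.0116,-0.0267,0,0.085],[0,0,0,-0.0116,-0.0267,0,0.085],[0,0,0,-0.0116,-0.0267,0,0.085],[0,0,0,-0.0116,-0.0267,0,0.085]],
])

```text
time_s: 3.1
position: [0.463, 0.0342, 0.2182]
ee_rot: [-0.0, -0.08, 0.997, 0.0]
force: [-0.6, 0.4, 0.4]
grip_width: 0.994
```

```bash
cat >> h.py <<'E'
def go(p,yaw):
    s=state(); M=rot(s["ee_rot"]); cur=np.arctan2(M[1,1],M[0,1])-np.pi/2
    c,n=np.cos(yaw),np.sin(yaw); T=np.array([[-c,-n,0],[-n,c,0],[0,0,-1]])
    T=T.T  # columns tool axes (symmetric)
    d=np.array(p)-s["position"]
    print("t",s["time_s"],"pos",np.round(s["position"],4),"yaw",round(cur,4),"tilt",np.round(M[:2,2],4),"F",np.round(s["force"],1),"M",np.round(s["wrist_torque"],2),"w",round(s["grip_width"],3))
    print("need turn z deg",round(-np.degrees(yaw-cur),2),"shift tool",np.round(T.T@d,4))
E
python3 - <<'E'
from h import *
go([.463,.0345,.21],.16)
c=capture("wrist"); pickle.dump(c,open("w.pkl","wb")); save(c,"w1.png")
for p in [(.463,.0345,.062),(.558,.0503,.062)]: print(proj(c,p))
E
```

```text
t 3.1 pos [0.463  0.0342 0.2182] yaw 0.1598 tilt [-0.0007  0.0002] F [-0.6  0.4  0.4] M [-0.02  0.01  0.02] w 0.994
need turn z deg -0.01 shift tool [-0.0001  0.0003  0.0082]
(np.float64(320.94329391856616), np.float64(223.77921195977984))
(np.float64(321.55138925758746), np.float64(333.33636783765905))
```

View pics/w1.png

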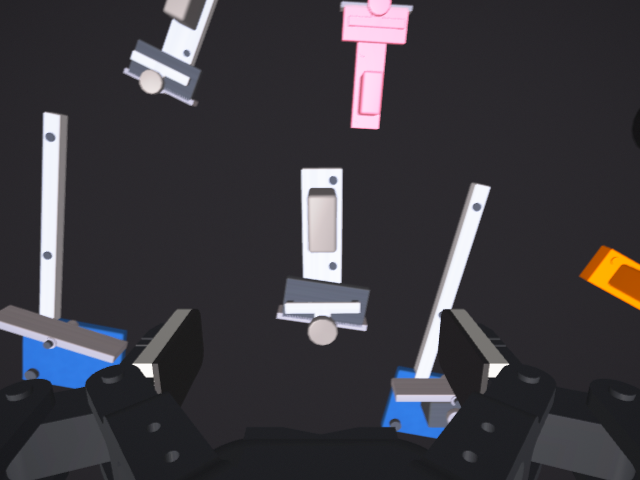

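The wrist view matches the prediction: grip top centre at (322,222) against a predicted (321,224), and cap at (322,330) against (321,333). I'll descend and grasp.

send_rows([
  [[0,0,0,0,0,0.03,0.06],[0,0,0,0,0,0.03,0.06],[0,0,0,0,0,0.03,0.06],[0,0,0,0,0,0.03,0.06],[0,0,0,0,0,0.03,0.06],[0,0,0,0,0,0.019,0.06],[0,0,0,0,0,0,0.06],[0,0,0,0,0,0,0.015],[0,0,0,0,0,0,0.015],[0,0,0,0,0,0,0.015],[0,0,0,0,0,0,0.015],[0,0,0,0,0,0,0.015]],
])

```text
time_s: 4.65
position: [0.4628, 0.035, 0.0496]
ee_rot: [0.0, -0.08, 0.997, 0.0]
force: [-0.0, -0.2, 0.3]
grip_width: 0.177
```

send_rows([
  [[0,0,0,0,0,0,0.015],[0,0,0,0,0,-0.02,0.015],[0,0,0,0,0,-0.02,0.015],[0,0,0,0,0,-0.02,0.015],[0,0,0,0,0,0,0.015]],
])

```text
time_s: 5.28
position: [0.4637, 0.035, 0.1105]
ee_rot: [0.002, -0.08, 0.997, -0.0]
force: [0.1, 0.0, -0.0]
grip_width: 0.179
```

```bash
python3 - <<'E'
from h import *
y=-.048; O=np.array([.616,.189]); ex=np.array([np.cos(y),np.sin(y)]); ey=np.array([-ex[1],ex[0]])
p=O-.150*ex+.004*ey; print(p)
go([*p,.109],y)
E
```

```text
[0.46636469 0.20019263]
t 5.275 pos [0.4637 0.035  0.1105] yaw 0.1599 tilt [ 0.0031 -0.0002] F [ 0.1  0.  -0. ] M [ 0.03  0.03 -0.01] w 0.179
need turn z deg 11.91 shift tool [0.0052 0.1652 0.0015]
```

No payload force and the opening equals the commanded value, so the grasp may have missed. I'll look.

```bash
python3 - <<'E'
from h import *
c=capture("wrist"); save(c,"w2.png",None,0.8)
E
```

```text
(no output)
```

View pics/w2.png

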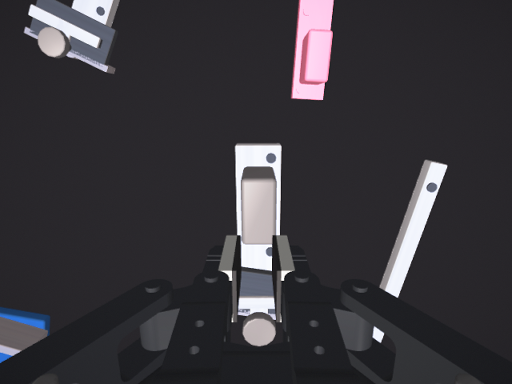

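```bash
python3 - <<'E'
from h import *
c=capture("wrist"); s=state(); M=rot(s["ee_rot"]); print(c["xyz"],s["position"],(M.T@(c["xyz"]-s["position"])).round(4),(M.T@rot(c["orientation"])).round(3))
for k in (0,.006,.025): print(k,np.array(proj(c,s["position"]+M[:,2]*k))*.8)
for p in [(.463,.0345,.062),(.558,.0503,.062),(.463,.0345,.122),(.558,.0503,.122)]: print(p,np.array(proj(c,p))*.8)
E
```

```text
[0.3937528  0.02376611 0.26369827] [0.46246553 0.03504054 0.10900726] [ 0.0697 -0.0002 -0.1547] [[-0.001 -0.962 -0.274]
 [ 1.    -0.001 -0.001]
 [ 0.001 -0.274  0.962]]
0 [256.83673334 243.34478976]
0.006 [256.82358899 238.74731566]
0.025 [256.78718125 226.01304242]
(0.463, 0.0345, 0.062) [255.80935924 214.6462452 ]
(0.558, 0.0503, 0.062) [256.59822367 336.53870991]
(0.463, 0.0345, 0.122) [255.59888236 255.29350181]
(0.558, 0.0503, 0.122) [256.66868034 409.99713045]
```

The gauge is still on the bench, essentially unmoved, so the pads closed too weakly or slipped. I'll retry a little lower with a full-close command, reading the width before lifting.

send_rows([
  [[0,0,0,0,0,0,0.06],[0,0,0,0,0,0,0.06],[0,0,0,0,0,0,0.06],[0,0,0,0.002,0,0.022,0.06],[0,0,0,0,0,0.022,0.06],[0,0,0,0,0,0.02,0.06],[0,0,0,0,0,0,0.06]],
])

```text
time_s: 6.25
position: [0.4597, 0.0348, 0.0444]
ee_rot: [-0.002, -0.08, 0.997, 0.0]
force: [0.3, -0.7, -1.1]
grip_width: 0.7
```

send_rows([
  [[0,0,0,0,0,0,0],[0,0,0,0,0,0,0],[0,0,0,0,0,0,0],[0,0,0,0,0,0,0],[0,0,0,0,0,0,0],[0,0,0,0,0,0,0]],
])

```text
time_s: 7.0
position: [0.4614, 0.0348, 0.0465]
ee_rot: [0.001, -0.08, 0.997, -0.0]
force: [0.1, 1.3, 6.6]
grip_width: 0.245
```

```bash
python3 - <<'E'
from h import *
go([.463,.0345,.045],.16)
c=capture("wrist"); save(c,"w3.png",None,0.8)
E
```

```text
t 7.0 pos [0.4614 0.0348 0.0465] yaw 0.1601 tilt [0.0019 0.    ] F [0.1 1.3 6.6] M [0.07 0.13 0.06] w 0.245
need turn z deg 0.01 shift tool [-0.0016 -0.0006  0.0015]
```

View pics/w3.png

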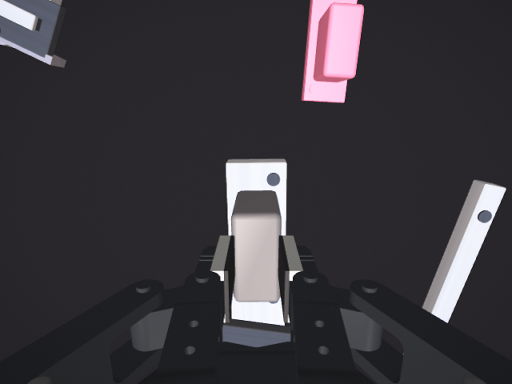

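It is gripped now: the width is 0.245 and the pads are on the grip's sides. I'll lift and check.

send_rows([
  [[0,0,0,0,0,0,0],[0,0,0,0,0,-0.015,0],[0,0,0,0,0,-0.02,0],[0,0,0,0,0,-0.02,0],[0,0,0,0,0,-0.01,0],[0,0,0,0,0,0,0],[0,0,0,0,0,0,0]],
])

```text
time_s: 7.92
position: [0.4601, 0.0347, 0.1097]
ee_rot: [-0.001, -0.08, 0.997, 0.0]
force: [0.1, 1.3, -6.2]
grip_width: 0.241
```

```bash
python3 - <<'E'
from h import *
y=-.048; O=np.array([.616,.189]); ex=np.array([np.cos(y),np.sin(y)]); ey=np.array([-ex[1],ex[0]])
p=O-.150*ex+.005*ey; print(p)
go([*p,.110],y)
E
```

```text
[0.46641267 0.20119148]
t 7.925 pos [0.4601 0.0347 0.1097] yaw 0.1599 tilt [-0.0017  0.0002] F [ 0.1  1.3 -6.2] M [-0.02  0.24  0.02] w 0.241
need turn z deg 11.91 shift tool [ 0.0017  0.1666 -0.0003]
```

send_rows([
  [[0,0,5.95,0,0,0,0],[0,0,5.95,0,0,0,0],[0,0,0,0,0.02,0,0],[0,0,0,0,0.02,0,0],[0,0,0,0,0.02,0,0],[0,0,0,0,0.02,0,0],[0,0,0,0,0.02,0,0],[0,0,0,0,0.02,0,0],[0,0,0,0,0.02,0,0],[0,0,0,0,0.02,0,0],[0,0,0,0.002,0.0066,0,0],[0,0,0,0,0,0,0]],
])

```text
time_s: 9.43
position: [0.4661, 0.2011, 0.1098]
ee_rot: [-0.001, 0.023, 1.0, -0.0]
force: [0.1, -0.2, -5.3]
grip_width: 0.243
```

```bash
python3 - <<'E'
from h import *
go([.4664,.2012,.110],-.048)
c=capture("wrist"); save(c,"w4.png");pickle.dump(c,open("w4.pkl","wb"))
t=capture("top"); pickle.dump(t,open("t4.pkl","wb"))
E
```

```text
t 9.425 pos [0.4661 0.2011 0.1098] yaw -0.047 tilt [-0.0016 -0.0005] F [ 0.1 -0.2 -5.3] M [-0.04  0.2   0.01] w 0.243
need turn z deg 0.06 shift tool [-0.0003  0.0001 -0.0002]
```

View pics/w4.png

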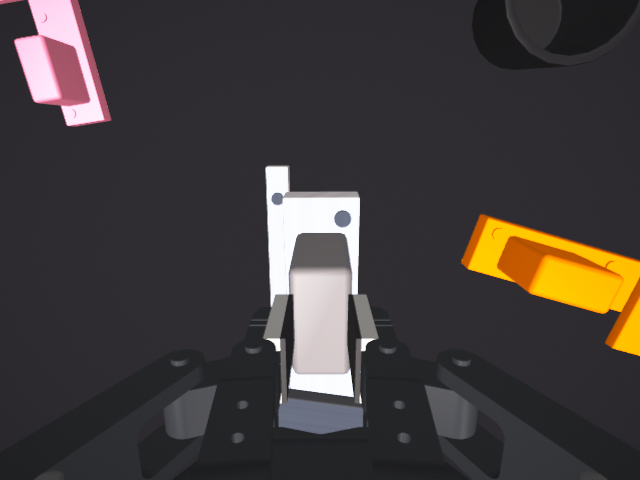

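The rail's rear end is at (266–289,166), and the held stock's left edge is at about u=284. I'll compute where the guide face lies relative to the stock.

```bash
python3 - <<'E'
from h import *
c=pickle.load(open("w4.pkl","rb"))
a=ray(c,289,166,.012);b=ray(c,266,166,.012);print(a,b)
y=-.048; O=np.array([.616,.189]); ex=np.array([np.cos(y),np.sin(y)]); ey=np.array([-ex[1],ex[0]])
for q in (a,b): print("in station",(q[:2]-O)@ex,(q[:2]-O)@ey)
zs=.0635+.016
for u,v in ((285,193),(359,193)):
    q=ray(c,u,v,zs); print("stock rear",(q[:2]-O)@ex,(q[:2]-O)@ey)
# rail left edge lower: bottom
q=ray(c,271,308,.012);print((q[:2]-O)@ex,(q[:2]-O)@ey)
E
```

```text
[0.41545729 0.1836529  0.012     ] [0.41477641 0.1694168  0.012     ]
in station -0.20005516395870757 -0.014963294725761144
in station -0.20005219366654886 -0.029215671264619818
stock rear -0.19312123525299094 -0.01182312132298672
stock rear -0.19313033411302372 0.022364967087453766
-0.10442973443195198 -0.029292714073876236
```

The stock clears the rail face by about 3 mm and the yaw matches. I'll lower gently.

send_rows([
  [[0,0,0,0,0.001,0.015,0],[0,0,0,0,0,0.015,0],[0,0,0,0,0,0.015,0],[0,0,0,0,0,0.012,0],[0,0,0,0,0,0.003,0],[0,0,0,0,0,0.001,0],[0,0,0,0,0,0,0]],
])

```text
time_s: 10.4
position: [0.4673, 0.2023, 0.0499]
ee_rot: [0.001, 0.024, 1.0, 0.0]
force: [0.0, 0.2, -4.7]
grip_width: 0.247
```

send_rows([
  [[0,0,0,0,0,0.001,0],[0,0,0,0,0,0.001,0],[0,0,0,0,0,0,0]],
])

```text
time_s: 10.78
position: [0.4669, 0.2023, 0.0477]
ee_rot: [0.0, 0.024, 1.0, 0.0]
force: [-0.3, -0.2, -2.4]
grip_width: 0.239
```

send_rows([
  [[0,0,0,0,0,0.0005,0],[0,0,0,0,0,0.0005,0],[0,0,0,0,0,0,0]],
])

```text
time_s: 11.15
position: [0.4669, 0.2023, 0.0467]
ee_rot: [0.0, 0.024, 1.0, 0.0]
force: [-1.9, 0.2, 0.6]
grip_width: 0.24
```

It is on the bench. Now I'll slide towards the rail (-y).

send_rows([
  [[0,0,0,0,-0.001,0,0],[0,0,0,0,-0.001,0,0],[0,0,0,0,-0.001,0,0],[0,0,0,0,0,0,0]],
])

```text
time_s: 11.65
position: [0.4671, 0.1992, 0.0467]
ee_rot: [0.001, 0.024, 1.0, 0.0]
force: [0.5, 2.4, 1.6]
grip_width: 0.244
```

send_rows([
  [[0,0,0,0,-0.001,0,0],[0,0,0,0,-0.0005,0,0],[0,0,0,0,0,0,0]],
])

```text
time_s: 12.02
position: [0.467, 0.198, 0.0468]
ee_rot: [0.001, 0.024, 1.0, 0.0]
force: [0.7, 3.2, 2.6]
grip_width: 0.246
```

send_rows([
  [[0,0,0,0,-0.0005,0,0],[0,0,0,0,-0.0005,0,0],[0,0,0,0,0,0,0]],
])

```text
time_s: 12.4
position: [0.467, 0.1974, 0.0469]
ee_rot: [0.001, 0.024, 1.0, 0.001]
force: [1.1, 6.4, 4.0]
grip_width: 0.242
```

send_rows([
  [[0,0,0,0,-0.0005,0,0],[0,0,0,0,-0.0005,0,0],[0,0,0,0,0,0,0]],
])

```text
time_s: 12.78
position: [0.4671, 0.1969, 0.047]
ee_rot: [0.001, 0.024, 1.0, 0.001]
force: [1.1, 8.4, 5.3]
grip_width: 0.242
```

```bash
python3 - <<'E'
from h import *
go([.4664,.2012,.047],-.048)
E
```

```text
t 12.775 pos [0.4671 0.1969 0.047 ] yaw -0.0486 tilt [0.0018 0.0023] F [1.1 8.4 5.3] M [ 1.8  -0.08 -0.1 ] w 0.242
need turn z deg -0.03 shift tool [0.0009 0.0042 0.    ]
```

It is seated on the rail at about 8 N. I'll ease off slightly and slide forward.

send_rows([
  [[0,0,0,-0.003,0.0005,-0.0005,0],[0,0,0,-0.004,0,0,0],[0,0,0,-0.004,0,0,0],[0,0,0,-0.004,0,0,0],[0,0,0,-0.004,0,0,0],[0,0,0,-0.003,0,0,0],[0,0,0,0,0,0,0]],
])

```text
time_s: 13.65
position: [0.4864, 0.1963, 0.0469]
ee_rot: [-0.002, 0.024, 1.0, 0.001]
force: [-6.3, 7.7, 7.3]
grip_width: 0.251
```

send_rows([
  [[0,0,0,-0.002,0,0,0],[0,0,0,-0.002,0,0,0],[0,0,0,-0.002,0,0,0],[0,0,0,-0.002,0,0,0],[0,0,0,0,0,0,0]],
])

```text
time_s: 14.28
position: [0.4936, 0.196, 0.0469]
ee_rot: [-0.003, 0.024, 1.0, 0.001]
force: [-8.8, 8.0, 8.7]
grip_width: 0.245
```

```bash
python3 - <<'E'
from h import *
go([.4664,.2012,.047],-.048)
c=capture("top"); save(c,"t5.png",(175,160,295,290),4)
E
```

```text
t 14.275 pos [0.4936 0.196  0.0469] yaw -0.0483 tilt [-0.0056  0.0014] F [-8.8  8.   8.7] M [ 1.73  1.39 -0.12] w 0.245
need turn z deg -0.02 shift tool [ 0.0274  0.0039 -0.0001]
```

The drag looks like friction from pressing down (Fz ≈ 9 N). I'll relieve the down and side force before going on.

send_rows([
  [[0,0,0,0,0.0008,-0.0015,0],[0,0,0,0,0,0,0]],
])

```text
time_s: 14.58
position: [0.4941, 0.196, 0.0476]
ee_rot: [-0.002, 0.024, 1.0, 0.0]
force: [-4.5, 6.0, 1.3]
grip_width: 0.244
```

send_rows([
  [[0,0,0,-0.001,0,0,0],[0,0,0,-0.001,0,0,0],[0,0,0,-0.001,0,0,0],[0,0,0,0,0,0,0]],
])

```text
time_s: 15.08
position: [0.4966, 0.1959, 0.0475]
ee_rot: [-0.003, 0.024, 1.0, 0.0]
force: [-5.7, 6.4, 1.1]
grip_width: 0.241
```

View pics/t5.png

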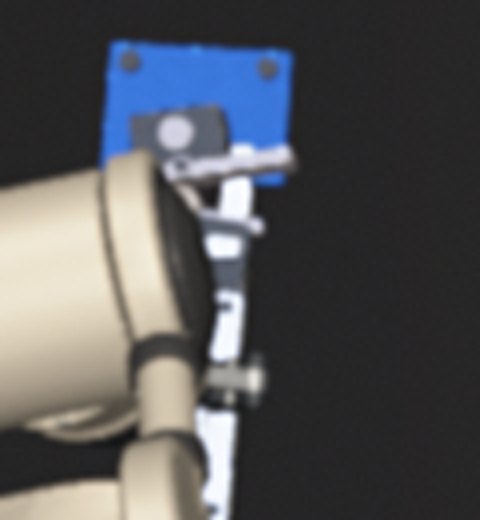

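The blade's -y end is still about 30 mm short of the plate and turned clockwise. Its +y end is just making contact and should swing round. Continuing.

send_rows([
  [[0,0,0,-0.0015,0,0,0],[0,0,0,-0.0015,0,0,0],[0,0,0,-0.0015,0,0,0],[0,0,0,-0.0015,0,0,0],[0,0,0,0,0,0,0]],
])

```text
time_s: 15.7
position: [0.5028, 0.1956, 0.0475]
ee_rot: [-0.003, 0.024, 1.0, 0.0]
force: [-4.9, 6.1, 0.3]
grip_width: 0.24
```

send_rows([
  [[0,0,0,-0.001,0,0,0],[0,0,0,-0.001,0,0,0],[0,0,0,0,0,0,0]],
])

```text
time_s: 16.08
position: [0.5047, 0.1955, 0.0475]
ee_rot: [-0.003, 0.024, 1.0, 0.0]
force: [-5.5, 6.7, 1.5]
grip_width: 0.241
```

send_rows([
  [[0,0,0,-0.001,0,0,0],[0,0,0,-0.001,0,0,0],[0,0,0,0,0,0,0]],
])

```text
time_s: 16.45
position: [0.5068, 0.1955, 0.0475]
ee_rot: [-0.003, 0.024, 1.0, 0.0]
force: [-4.5, 5.6, 1.7]
grip_width: 0.242
```

send_rows([
  [[0,0,0,-0.001,0,0,0],[0,0,0,-0.0005,0,0,0],[0,0,0,0,0,0,0]],
])

```text
time_s: 16.82
position: [0.5074, 0.1954, 0.0475]
ee_rot: [-0.004, 0.024, 1.0, 0.0]
force: [-6.9, 6.9, 3.4]
grip_width: 0.24
```

send_rows([
  [[0,0,0,-0.0005,0,0,0],[0,0,0,-0.0005,0,0,0],[0,0,0,0,0,0,0]],
])

```text
time_s: 17.2
position: [0.5074, 0.1954, 0.0474]
ee_rot: [-0.005, 0.024, 1.0, -0.0]
force: [-10.1, 6.2, 5.1]
grip_width: 0.242
```

send_rows([
  [[0,0,0,-0.0005,0,0,0],[0,0,0,-0.0005,0,0,0],[0,0,0,0,0,0,0]],
])

```text
time_s: 17.58
position: [0.5074, 0.1954, 0.0474]
ee_rot: [-0.006, 0.024, 1.0, -0.0]
force: [-13.0, 6.8, 7.8]
grip_width: 0.245
```

The motion stopped at x=0.5074 and the force is rising, so the blade is flush. I'll firm up slightly, relieve the down force, then release.

send_rows([
  [[0,0,0,-0.001,0,-0.001,0],[0,0,0,-0.0005,0,0,0],[0,0,0,0,0,0,0]],
])

```text
time_s: 17.95
position: [0.5076, 0.1954, 0.0475]
ee_rot: [-0.007, 0.024, 1.0, -0.0]
force: [-16.6, 7.7, 4.8]
grip_width: 0.241
```

send_rows([
  [[0,0,0,0,0,0,0.05],[0,0,0,0,0,0,0.05],[0,0,0,0,0,0,0.05],[0,0,0,0,0,0,0.05]],
])

```text
time_s: 18.45
position: [0.5147, 0.1945, 0.0495]
ee_rot: [0.0, 0.024, 1.0, -0.0]
force: [0.8, -0.8, -0.4]
grip_width: 0.583
```

```bash
python3 - <<'E'
from h import *
go([.5074,.1954,.13],-.048)
E
```

```text
t 18.45 pos [0.5147 0.1945 0.0495] yaw -0.048 tilt [ 0.0002 -0.0001] F [ 0.8 -0.8 -0.4] M [ 0.02  0.03 -0.  ] w 0.583
need turn z deg -0.0 shift tool [ 0.0073  0.0006 -0.0805]
```

send_rows([
  [[0,0,0,0,0,-0.02,0.05],[0,0,0,0,0,-0.03,0.05],[0,0,0,0,0,-0.04,0.05],[0,0,0,0,0,-0.04,0.05],[0,0,0,0,0,0,0.05],[0,0,0,0,0,0,0.05]],
])

```text
time_s: 19.2
position: [0.5141, 0.1945, 0.179]
ee_rot: [-0.0, 0.024, 1.0, -0.0]
force: [-0.4, 0.6, -0.4]
grip_width: 0.582
```

```bash
python3 - <<'E'
from h import *
go([.5074+.0949,.1954-.0046,.13],-.048)
c=capture("wrist"); save(c,"w6.png");pickle.dump(c,open("w6.pkl","wb"))
print(proj(c,(.5074+.0949,.1954-.0046,.062)))
E
```

```text
t 19.2 pos [0.5141 0.1945 0.179 ] yaw -0.0479 tilt [-0.0008 -0.0002] F [-0.4  0.6 -0.4] M [-0.04 -0.04  0.03] w 0.582
need turn z deg 0.0 shift tool [-0.0883  0.0005  0.049 ]
(np.float64(321.66064592927796), np.float64(348.55988695459075))
```

View pics/w6.png

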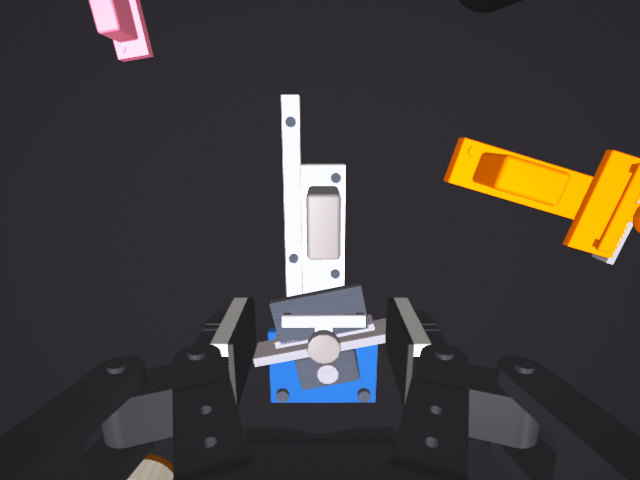

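The stock lies along the rail with the blade parallel to the clamped plate. The cap is at (323,347), within about 1.5 mm of prediction. I'll move above the cap with the fingers shut.

send_rows([
  [[0,0,0,-0.0175,0.001,0,0],[0,0,0,-0.0175,0,-0.005,0],[0,0,0,-0.0175,0,0,0],[0,0,0,-0.0175,0,0.0,0],[0,0,0,-0.0175,0,0.0,0],[0,0,0,0,0,0.025,0],[0,0,0,0,0,0.025,0],[0,0,0,0,0,0.025,0],[0,0,0,0,0,0.01,0],[0,0,0,0,0,0,0],[0,0,0,0,0,0,0]],
])

```text
time_s: 20.62
position: [0.6025, 0.1916, 0.1003]
ee_rot: [0.001, 0.024, 1.0, 0.0]
force: [0.5, -1.4, -0.4]
grip_width: -0.003
```

send_rows([
  [[0,0,0,0,0,0.003,0],[0,0,0,0,0,0.003,0],[0,0,0,0,0,0,0]],
])

```text
time_s: 21.0
position: [0.6018, 0.1915, 0.0934]
ee_rot: [-0.0, 0.024, 1.0, 0.0]
force: [-0.1, -0.4, -0.1]
grip_width: 0.004
```

```bash
python3 - <<'E'
from h import *
go([.6013,.1916,.0846],-.048)
E
```

```text
t 21.0 pos [0.6018 0.1915 0.0934] yaw -0.0478 tilt [-0.0003  0.    ] F [-0.1 -0.4 -0.1] M [-0.04 -0.05  0.01] w 0.004
need turn z deg 0.01 shift tool [0.0005 0.0001 0.0088]
```

send_rows([
  [[0,0,0,0,0,0.002,0],[0,0,0,0,0,0.002,0],[0,0,0,0,0,0.002,0],[0,0,0,0,0,0,0]],
])

```text
time_s: 21.5
position: [0.6018, 0.1915, 0.0872]
ee_rot: [-0.0, 0.024, 1.0, -0.0]
force: [0.6, 0.0, -0.9]
grip_width: -0.001
```

send_rows([
  [[0,0,0,0,0,0.001,0],[0,0,0,0,0,0.001,0],[0,0,0,0,0,0,0]],
])

```text
time_s: 21.88
position: [0.6019, 0.1915, 0.0854]
ee_rot: [-0.0, 0.024, 1.0, 0.0]
force: [0.2, -0.8, -0.9]
grip_width: -0.001
```

send_rows([
  [[0,0,0,0,0,0.001,0],[0,0,0,0,0,0.001,0],[0,0,0,0,0,0,0]],
])

```text
time_s: 22.25
position: [0.6019, 0.1915, 0.0834]
ee_rot: [-0.0, 0.024, 1.0, 0.0]
force: [1.2, -0.9, 0.0]
grip_width: 0.003
```

send_rows([
  [[0,0,0,0,0,0.001,0],[0,0,0,0,0,0.001,0],[0,0,0,0,0,0,0]],
])

```text
time_s: 22.62
position: [0.6019, 0.1915, 0.0814]
ee_rot: [-0.0, 0.024, 1.0, 0.0]
force: [-0.5, 0.1, 0.3]
grip_width: 0.005
```

send_rows([
  [[0,0,0,0,0,0.001,0],[0,0,0,0,0,0.001,0],[0,0,0,0,0,0,0]],
])

```text
time_s: 23.0
position: [0.6018, 0.1915, 0.0794]
ee_rot: [-0.0, 0.024, 1.0, 0.0]
force: [0.4, -0.1, -0.6]
grip_width: -0.0
```

```bash
python3 - <<'E'
from h import *
c=capture("wrist"); save(c,"w7.png",(160,120,480,480),2)
E
```

```text
(no output)
```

View pics/w7.png

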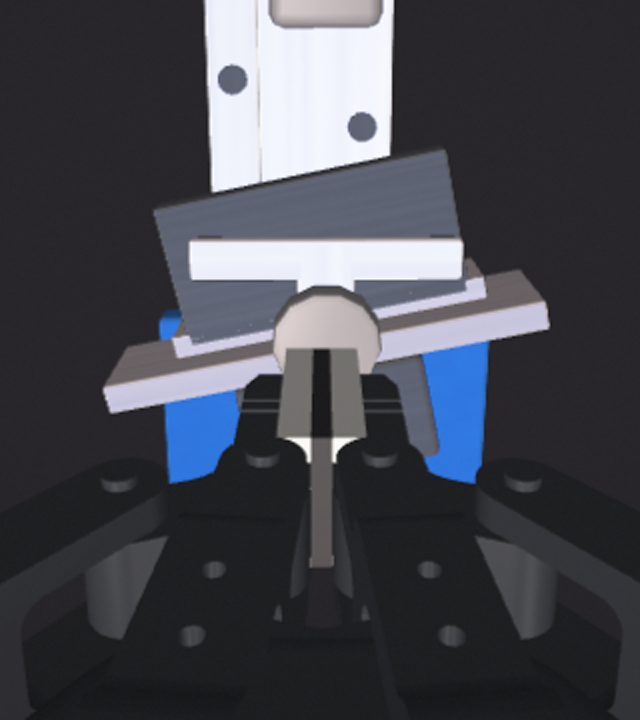

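The tips are above the cap, with tip lower edge at about image (320,295) and cap centre at about (323,287). I'll work out the remaining gap.

```bash
python3 - <<'E'
from h import *
c=capture("wrist"); s=state(); M=rot(s["ee_rot"]); p=s["position"]
for k in (.005,.01,.015,.02,.025): print(k,[round(proj(c,p+M@np.array([x,0,k]))[1]) for x in (.011,0,-.011)])
for z in (.057,.062):
    q=ray(c,323.5,287,z); print("cap centre in tool",(M.T@(q-p)).round(4))
    print("cap rear, front edge rows", [round(proj(c,q+M@np.array([x,0,0]))[1]) for x in (.013,-.013)])
E
```

```text
0.005 [277, 301, 324]
0.01 [273, 296, 319]
0.015 [269, 292, 314]
0.02 [265, 288, 310]
0.025 [262, 284, 305]
cap centre in tool [-0.0006  0.0011  0.0225]
cap rear, front edge rows [261, 312]
cap centre in tool [0.0014 0.0011 0.0175]
cap rear, front edge rows [260, 313]
```

The lateral alignment is good, with the cap within 1 mm. I'll continue down.

send_rows([
  [[0,0,0,0,0.001,0.001,0],[0,0,0,0,0,0.001,0],[0,0,0,0,0,0.001,0],[0,0,0,0,0,0,0]],
])

```text
time_s: 23.6
position: [0.6019, 0.1925, 0.0764]
ee_rot: [-0.0, 0.024, 1.0, 0.0]
force: [0.8, -0.3, 0.0]
grip_width: 0.001
```

send_rows([
  [[0,0,0,0,0,0.001,0],[0,0,0,0,0,0.001,0],[0,0,0,0,0,0.001,0],[0,0,0,0,0,0,0]],
])

```text
time_s: 24.1
position: [0.6019, 0.1925, 0.0734]
ee_rot: [-0.0, 0.024, 1.0, 0.0]
force: [0.7, -0.7, 0.2]
grip_width: -0.0
```

send_rows([
  [[0,0,0,0,0,0.001,0],[0,0,0,0,0,0.001,0],[0,0,0,0,0,0,0]],
])

```text
time_s: 24.48
position: [0.6019, 0.1925, 0.0714]
ee_rot: [-0.0, 0.024, 1.0, 0.0]
force: [0.5, -0.5, 1.1]
grip_width: 0.002
```

send_rows([
  [[0,0,0,0,0,0.001,0],[0,0,0,0,0,0.001,0],[0,0,0,0,0,0,0]],
])

```text
time_s: 24.85
position: [0.6019, 0.1925, 0.0694]
ee_rot: [-0.0, 0.024, 1.0, 0.0]
force: [-0.7, -0.5, -0.5]
grip_width: -0.005
```

send_rows([
  [[0,0,0,0,0,0.001,0],[0,0,0,0,0,0.001,0],[0,0,0,0,0,0,0]],
])

```text
time_s: 25.22
position: [0.6019, 0.1925, 0.0674]
ee_rot: [-0.0, 0.024, 1.0, 0.0]
force: [-0.2, 0.2, 0.4]
grip_width: -0.002
```

```bash
python3 - <<'E'
from h import *
go([.6013,.1916,.0846],-.048)
c=capture("wrist"); save(c,"w8.png",(160,120,480,480),1.5)
E
```

```text
t 25.225 pos [0.6019 0.1925 0.0674] yaw -0.0477 tilt [-0.0002  0.0001] F [-0.2  0.2  0.4] M [0.03 0.02 0.  ] w -0.002
need turn z deg 0.01 shift tool [ 0.0005 -0.001  -0.0172]
```

View pics/w8.png

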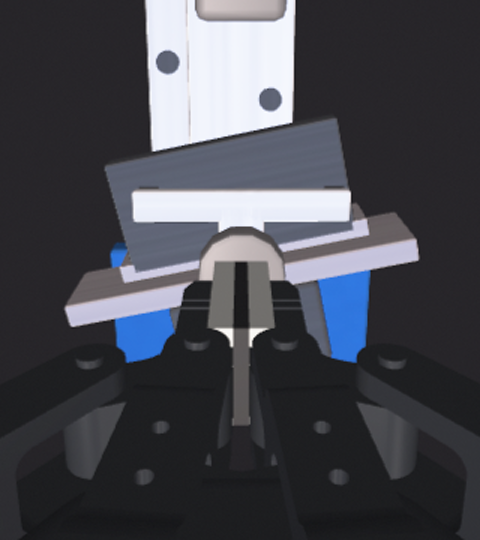

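The contact evidence and the geometry in the picture both say the real fingertips sit about 12 mm behind the reported TCP, not 25 mm ahead of it. The first miss and the shallow grip both fit that. So the cap should be met at TCP z ≈ 0.05, and the next grasp can go about 25 mm lower. Continuing down.

send_rows([
  [[0,0,0,0,0,0.002,0],[0,0,0,0,0,0.002,0],[0,0,0,0,0,0.002,0],[0,0,0,0,0,0.002,0],[0,0,0,0,0,0.002,0],[0,0,0,0,0,0.001,0],[0,0,0,0,0,0,0]],
])

```text
time_s: 26.15
position: [0.602, 0.1925, 0.0564]
ee_rot: [-0.0, 0.024, 1.0, 0.0]
force: [-0.1, 0.5, 0.1]
grip_width: -0.002
```

send_rows([
  [[0,0,0,0,0,0.001,0],[0,0,0,0,0,0.001,0],[0,0,0,0,0,0.001,0],[0,0,0,0,0,0,0]],
])

```text
time_s: 26.65
position: [0.6019, 0.1925, 0.0534]
ee_rot: [-0.0, 0.024, 1.0, 0.0]
force: [0.2, -0.2, 0.6]
grip_width: 0.003
```

send_rows([
  [[0,0,0,0,0,0.001,0],[0,0,0,0,0,0.001,0],[0,0,0,0,0,0.001,0],[0,0,0,0,0,0,0]],
])

```text
time_s: 27.15
position: [0.6019, 0.1925, 0.0504]
ee_rot: [-0.0, 0.024, 1.0, 0.0]
force: [-0.9, -0.4, -0.5]
grip_width: -0.001
```

send_rows([
  [[0,0,0,0,0,0.001,0],[0,0,0,0,0,0.001,0],[0,0,0,0,0,0,0]],
])

```text
time_s: 27.52
position: [0.6021, 0.1926, 0.0489]
ee_rot: [0.0, 0.024, 1.0, 0.0]
force: [-1.2, -0.6, 3.9]
grip_width: 0.002
```

send_rows([
  [[0,0,0,0,0,0.001,0],[0,0,0,0,0,0.001,0],[0,0,0,0,0,0,0]],
])

```text
time_s: 27.9
position: [0.6021, 0.1926, 0.0466]
ee_rot: [0.0, 0.024, 1.0, 0.0]
force: [-0.7, 0.6, 3.5]
grip_width: 0.0
```

send_rows([
  [[0,0,0,0,0,0.001,0],[0,0,0,0,0,0.001,0],[0,0,0,0,0,0,0]],
])

```text
time_s: 28.28
position: [0.6021, 0.1926, 0.0444]
ee_rot: [0.0, 0.024, 1.0, 0.0]
force: [-0.1, -0.9, 3.3]
grip_width: -0.0
```

Contact came at about 0.0495 and the button is yielding as described. I'll press to the hard stop.

send_rows([
  [[0,0,0,0,0,0.001,0],[0,0,0,0,0,0.001,0],[0,0,0,0,0,0,0]],
])

```text
time_s: 28.65
position: [0.6027, 0.1926, 0.0439]
ee_rot: [0.001, 0.024, 1.0, 0.0]
force: [-1.5, -0.3, 11.6]
grip_width: 0.001
```

send_rows([
  [[0,0,0,0,0,0.001,0],[0,0,0,0,0,0.0005,0],[0,0,0,0,0,0,0]],
])

```text
time_s: 29.02
position: [0.6029, 0.1926, 0.0437]
ee_rot: [0.001, 0.024, 1.0, 0.0]
force: [-4.1, -1.6, 19.4]
grip_width: -0.004
```

The hard stop is reached at 0.0437 with 19 N, so the lock is down. I'll retract and go back over the grip.

send_rows([
  [[0,0,0,0,0,-0.005,0],[0,0,0,0,0,-0.02,0],[0,0,0,0,0,-0.04,0.05],[0,0,0,0.02,0,0,0.05],[0,0,0,0.025,0,0,0.05],[0,0,0,0.025,0,0,0.05],[0,0,0,0.025,0,0,0.05],[0,0,0,0,0,0,0.05],[0,0,0,0,0,0,0.05]],
])

```text
time_s: 30.15
position: [0.5079, 0.1971, 0.1059]
ee_rot: [0.0, 0.024, 1.0, 0.0]
force: [1.0, -0.2, -0.4]
grip_width: 0.588
```

```bash
python3 - <<'E'
from h import *
go([.5073,.1965,.010],-.048)
c=capture("wrist"); pickle.dump(c,open("w9.pkl","wb")); cv2.imwrite("pics/w9.png",c["color"][:,:,::-1])
f,cx,cy=K(c)
# grip top: beige-ish; find via colour threshold near predicted
print(proj(c,(.5073,.1965,.062)),proj(c,(.602,.1925,.057)),f)
im=c["color"].astype(int); u,v=map(int,proj(c,(.5073,.1965,.062)))
for r in range(v-60,v+61,20): print(r,[tuple(im[r,x]) for x in range(u-40,u+41,10)])
E
```

```text
t 30.15 pos [0.5079 0.1971 0.1059] yaw -0.0478 tilt [0.0007 0.0001] F [ 1.  -0.2 -0.4] M [ 0.    0.01 -0.01] w 0.588
need turn z deg 0.01 shift tool [ 0.0006 -0.0006  0.0959]
(np.float64(319.8517965679222), np.float64(269.6273751978344)) (np.float64(320.9287903884347), np.float64(416.2982091775546)) 400.4800866620867
209 [(np.int64(251), np.int64(252), np.int64(254)), (np.int64(251), np.int64(252), np.int64(254)), (np.int64(252), np.int64(253), np.int64(255)), (np.int64(251), np.int64(252), np.int64(254)), (np.int64(252), np.int64(253), np.int64(255)), (np.int64(251), np.int64(252), np.int64(255)), (np.int64(252), np.int64(253), np.int64(255)), (np.int64(56), np.int64(54), np.int64(58)), (np.int64(48), np.int64(46), np.int64(50))]
229 [(np.int64(251), np.int64(252), np.int64(255)), (np.int64(250), np.int64(252), np.int64(254)), (np.int64(157), np.int64(149), np.int64(151)), (np.int64(177), np.int64(167), np.int64(169)), (np.int64(176), np.int64(168), np.int64(168)), (np.int64(177), np.int64(168), np.int64(169)), (np.int64(152), np.int64(144), np.int64(146)), (np.int64(49), np.int64(4
[... 1472 characters left out ...]
), (np.int64(216), np.int64(205), np.int64(205)), (np.int64(212), np.int64(201), np.int64(202)), (np.int64(207), np.int64(196), np.int64(197)), (np.int64(180), np.int64(173), np.int64(177)), (np.int64(48), np.int64(46), np.int64(50)), (np.int64(48), np.int64(45), np.int64(50))]
329 [(np.int64(252), np.int64(253), np.int64(255)), (np.int64(251), np.int64(252), np.int64(255)), (np.int64(253), np.int64(253), np.int64(255)), (np.int64(252), np.int64(253), np.int64(255)), (np.int64(253), np.int64(253), np.int64(255)), (np.int64(252), np.int64(253), np.int64(255)), (np.int64(253), np.int64(253), np.int64(255)), (np.int64(48), np.int64(46), np.int64(51)), (np.int64(48), np.int64(46), np.int64(51))]
```

The grip is centred under the jaws. I'll descend deeper and grasp.

send_rows([
  [[0,0,0,0,0,0.02,0.05],[0,0,0,0,0,0.02,0.05],[0,0,0,0,0,0.02,0.05],[0,0,0,0,0,0.015,0.05],[0,0,0,0,0,0.01,0.05],[0,0,0,0,0,0.006,0.05],[0,0,0,0,0,0,0.05]],
])

```text
time_s: 31.08
position: [0.5071, 0.1971, 0.0149]
ee_rot: [-0.0, 0.024, 1.0, 0.0]
force: [1.1, 0.2, -0.1]
grip_width: 0.582
```

send_rows([
  [[0,0,0,0,0,0,0.02],[0,0,0,0,0,0,0],[0,0,0,0,0,0,0],[0,0,0,0,0,0,0],[0,0,0,0,0,0,0],[0,0,0,0,0,0,0]],
])

```text
time_s: 31.82
position: [0.5076, 0.1972, 0.0157]
ee_rot: [0.001, 0.024, 1.0, 0.0]
force: [-0.7, -0.2, 5.9]
grip_width: 0.27
```

Full grip this time (0.27, or 23 mm). I'll back off along the rail, then lift.

send_rows([
  [[0,0,0,0.002,0.001,-0.002,0],[0,0,0,0.006,0,0,0],[0,0,0,0.01,0,0,0],[0,0,0,0.014,0,0,0],[0,0,0,0.013,0,-0.005,0],[0,0,0,0,0,-0.02,0],[0,0,0,0,0,-0.03,0],[0,0,0,0,0,-0.025,0],[0,0,0,0,0,0,0],[0,0,0,0,0,0,0]],
])

```text
time_s: 33.08
position: [0.4611, 0.2001, 0.0962]
ee_rot: [-0.001, 0.024, 1.0, -0.0]
force: [0.2, 0.1, -5.2]
grip_width: 0.276
```

```bash
python3 - <<'E'
from h import *
go([.4626,-.1756,.097],-.048)
E
```

```text
t 33.075 pos [0.4611 0.2001 0.0962] yaw -0.0477 tilt [-0.0014 -0.0003] F [ 0.2  0.1 -5.2] M [ 0.    0.22 -0.01] w 0.276
need turn z deg 0.02 shift tool [-0.0195 -0.3752 -0.0008]
```

send_rows([
  [[0,0,0,-0.001,-0.015,0,0],[0,0,0,-0.0014,-0.025,0,0],[0,0,0,-0.0014,-0.027,0,0],[0,0,0,-0.0014,-0.027,0,0],[0,0,0,-0.0014,-0.027,0,0],[0,0,0,-0.0014,-0.027,0,0],[0,0,0,-0.0014,-0.027,0,0],[0,0,0,-0.0014,-0.027,0,0],[0,0,0,-0.0014,-0.027,0,0],[0,0,0,-0.0014,-0.027,0,0],[0,0,0,-0.0014,-0.027,0,0],[0,0,0,-0.0014,-0.027,0,0]],
])

```text
time_s: 34.58
position: [0.4626, -0.1115, 0.096]
ee_rot: [-0.001, 0.024, 1.0, 0.0]
force: [-0.0, 0.2, -6.2]
grip_width: 0.272
```

send_rows([
  [[0,0,0,-0.0014,-0.027,0,0],[0,0,0,-0.001,-0.025,0,0],[0,0,0,-0.001,-0.013,0,0],[0,0,0,0,0,0,0],[0,0,0,0,0,0,0]],
])

```text
time_s: 35.2
position: [0.4636, -0.1745, 0.0967]
ee_rot: [-0.0, 0.024, 1.0, 0.0]
force: [-0.5, 0.3, -6.2]
grip_width: 0.271
```

```bash
python3 - <<'E'
from h import *
go([.4626,-.1756,.097],-.048)
c=capture("wrist"); pickle.dump(c,open("w10.pkl","wb"))
E
```

```text
t 35.2 pos [ 0.4636 -0.1745  0.0967] yaw -0.0475 tilt [-0.0009  0.0009] F [-0.5  0.3 -6.2] M [0.01 0.21 0.  ] w 0.271
need turn z deg 0.03 shift tool [ 0.001  -0.0011 -0.0003]
```

I'll check the rail position numerically rather than spend the last view.

```bash
python3 - <<'E'
from h import *
c=pickle.load(open("w10.pkl","rb")); g=c["color"].mean(2)
y=-.048; O=np.array([.616,.189+.003-.380]); ex=np.array([np.cos(y),np.sin(y)]); ey=np.array([-ex[1],ex[0]])
def W(a,b,z): return np.array([*(O+a*ex+b*ey),z])
print("pred rail",[np.round(proj(c,W(a,b,.012)),1) for a in(-.2,-.17) for b in (-.032,-.018)])
for v in range(140,290,15):
    r=g[v]>150; e=np.flatnonzero(np.diff(r.astype(int)))
    print(v,[(int(i),round(float((ray(c,i+.5,v,.012)[:2]-O)@ey),4)) for i in e if 200<i<420])
E
```

```text
pred rail [array([256.1, 172.1]), array([279.8, 172.1]), array([258.2, 221.9]), array([281.2, 221.9])]
140 []
155 []
170 []
185 [(250, -0.0356), (275, -0.0208)]
200 [(251, -0.0355), (260, -0.0301), (266, -0.0265), (276, -0.0205)]
215 [(252, -0.0353), (365, 0.0333)]
230 [(252, -0.0357), (341, 0.0189), (348, 0.0231), (365, 0.0336)]
245 [(253, -0.0355), (338, 0.0171), (352, 0.0258), (364, 0.0332)]
260 [(254, -0.0354), (291, -0.0122), (348, 0.0235), (364, 0.0335)]
275 [(255, -0.0352), (287, -0.0149), (352, 0.0262), (363, 0.0332)]
```

The rail face is about 2.7 mm further toward -y than predicted, so I'll shift 3 mm while lowering.

send_rows([
  [[0,0,0,0,-0.003,0.015,0],[0,0,0,0,0,0.02,0],[0,0,0,0,0,0.02,0],[0,0,0,0,0,0.015,0],[0,0,0,0,0,0.007,0],[0,0,0,0,0,0.0015,0],[0,0,0,0,0,0,0]],
])

```text
time_s: 36.12
position: [0.4643, -0.1785, 0.0189]
ee_rot: [0.0, 0.024, 1.0, -0.0]
force: [-0.4, -0.1, -4.8]
grip_width: 0.272
```

send_rows([
  [[0,0,0,0,0,0.001,0],[0,0,0,0,0,0.001,0],[0,0,0,0,0,0,0]],
])

```text
time_s: 36.5
position: [0.4639, -0.1783, 0.0166]
ee_rot: [0.0, 0.024, 1.0, -0.0]
force: [-0.0, 0.2, -5.6]
grip_width: 0.272
```

send_rows([
  [[0,0,0,0,0,0.001,0],[0,0,0,0,0,0.001,0],[0,0,0,0,0,0,0]],
])

```text
time_s: 36.88
position: [0.4643, -0.1785, 0.0157]
ee_rot: [0.001, 0.024, 1.0, -0.0]
force: [-3.2, 1.4, 6.6]
grip_width: 0.272
```

send_rows([
  [[0,0,0,0,-0.001,0.0005,0],[0,0,0,0,-0.001,0,0],[0,0,0,0,-0.001,0,0],[0,0,0,0,0,0,0]],
])

```text
time_s: 37.38
position: [0.465, -0.1814, 0.0157]
ee_rot: [0.002, 0.024, 1.0, -0.0]
force: [-1.0, 2.3, 10.3]
grip_width: 0.276
```

send_rows([
  [[0,0,0,0,-0.001,0,0],[0,0,0,0,-0.0005,0,0],[0,0,0,0,0,0,0]],
])

```text
time_s: 37.75
position: [0.4651, -0.1829, 0.0157]
ee_rot: [0.002, 0.024, 1.0, -0.0]
force: [-0.5, 2.9, 10.0]
grip_width: 0.272
```

send_rows([
  [[0,0,0,0,-0.0005,-0.0013,0],[0,0,0,0,-0.0005,0,0],[0,0,0,0,0,0,0]],
])

```text
time_s: 38.12
position: [0.464, -0.1838, 0.0157]
ee_rot: [0.0, 0.024, 1.0, -0.0]
force: [0.2, 2.3, 5.6]
grip_width: 0.27
```

send_rows([
  [[0,0,0,0,-0.0007,0,0],[0,0,0,0,-0.0007,0,0],[0,0,0,0,0,0,0]],
])

```text
time_s: 38.5
position: [0.464, -0.1839, 0.0157]
ee_rot: [0.0, 0.024, 1.0, 0.001]
force: [2.7, 9.5, 6.5]
grip_width: 0.267
```

Seated at y=-0.1839 with 9.5 N. I'll ease off and slide forward.

send_rows([
  [[0,0,0,-0.002,0.0005,-0.0008,0],[0,0,0,-0.004,0,0,0],[0,0,0,-0.004,0,0,0],[0,0,0,-0.004,0,0,0],[0,0,0,-0.004,0,0,0],[0,0,0,0,0,0,0]],
])

```text
time_s: 39.25
position: [0.4809, -0.1847, 0.0158]
ee_rot: [-0.001, 0.024, 1.0, 0.001]
force: [-2.6, 6.8, 3.3]
grip_width: 0.274
```

send_rows([
  [[0,0,0,-0.002,0,0,0],[0,0,0,-0.002,0,0,0],[0,0,0,-0.002,0,0,0],[0,0,0,0,0,0,0]],
])

```text
time_s: 39.75
position: [0.4866, -0.1849, 0.0158]
ee_rot: [-0.001, 0.024, 1.0, 0.001]
force: [-4.1, 5.6, 4.5]
grip_width: 0.271
```

send_rows([
  [[0,0,0,-0.0015,0,0,0],[0,0,0,-0.0015,0,0,0],[0,0,0,-0.0015,0,0,0],[0,0,0,-0.0015,0,0,0],[0,0,0,0,0,0,0]],
])

```text
time_s: 40.38
position: [0.4925, -0.1852, 0.0158]
ee_rot: [-0.001, 0.024, 1.0, 0.001]
force: [-3.5, 6.9, 4.2]
grip_width: 0.273
```

send_rows([
  [[0,0,0,-0.001,0,0,0],[0,0,0,-0.001,0,0,0],[0,0,0,-0.001,0,0,0],[0,0,0,-0.001,0,0,0],[0,0,0,0,0,0,0]],
])

```text
time_s: 41.0
position: [0.4958, -0.1853, 0.0158]
ee_rot: [-0.002, 0.024, 1.0, 0.001]
force: [-8.0, 4.6, 6.0]
grip_width: 0.267
```

send_rows([
  [[0,0,0,-0.001,0,0,0],[0,0,0,-0.001,0,0,0],[0,0,0,-0.001,0,0,0],[0,0,0,0,0,0,0]],
])

```text
time_s: 41.5
position: [0.4988, -0.1854, 0.0158]
ee_rot: [-0.002, 0.024, 1.0, 0.001]
force: [-7.5, 5.1, 5.7]
grip_width: 0.273
```

The plate is swinging (Fx about -8 N). Continuing.

send_rows([
  [[0,0,0,-0.001,0,-0.0005,0],[0,0,0,-0.001,0,0,0],[0,0,0,-0.001,0,0,0],[0,0,0,-0.001,0,0,0],[0,0,0,-0.001,0,0,0],[0,0,0,0,0,0,0]],
])

```text
time_s: 42.25
position: [0.5037, -0.1857, 0.0159]
ee_rot: [-0.002, 0.024, 1.0, 0.001]
force: [-6.0, 3.4, 3.1]
grip_width: 0.273
```

send_rows([
  [[0,0,0,-0.001,0,0,0],[0,0,0,-0.001,0,0,0],[0,0,0,0,0,0,0]],
])

```text
time_s: 42.62
position: [0.5057, -0.1858, 0.0159]
ee_rot: [-0.002, 0.024, 1.0, 0.001]
force: [-6.4, 4.2, 3.1]
grip_width: 0.276
```

send_rows([
  [[0,0,0,-0.001,0,0,0],[0,0,0,-0.001,0,0,0],[0,0,0,0,0,0,0]],
])

```text
time_s: 43.0
position: [0.5072, -0.1858, 0.0159]
ee_rot: [-0.003, 0.024, 1.0, 0.001]
force: [-7.6, 4.3, 4.6]
grip_width: 0.271
```

send_rows([
  [[0,0,0,-0.0005,-0.0003,0,0],[0,0,0,-0.0005,0,0,0],[0,0,0,0,0,0,0]],
])

```text
time_s: 43.38
position: [0.5072, -0.1858, 0.0159]
ee_rot: [-0.004, 0.024, 1.0, 0.002]
force: [-12.4, 5.4, 7.3]
grip_width: 0.271
```

send_rows([
  [[0,0,0,-0.0005,0,0,0],[0,0,0,-0.0005,0,0,0],[0,0,0,0,0,0,0]],
])

```text
time_s: 43.75
position: [0.5072, -0.1858, 0.0159]
ee_rot: [-0.005, 0.024, 1.0, 0.002]
force: [-15.5, 4.1, 10.9]
grip_width: 0.274
```

send_rows([
  [[0,0,0,-0.0005,0,0,0],[0,0,0,-0.0005,0,0,0],[0,0,0,0,0,0,0]],
])

```text
time_s: 44.12
position: [0.5071, -0.1858, 0.016]
ee_rot: [-0.006, 0.024, 1.0, 0.002]
force: [-19.7, 3.9, 13.4]
grip_width: 0.269
```

Flush and firm at 0.5072, the same x as at the reference. I'll relieve part of the force and release.

send_rows([
  [[0,0,0,0.001,0,-0.0015,0],[0,0,0,0.0005,0.0003,0,0],[0,0,0,0,0,0,0]],
])

```text
time_s: 44.5
position: [0.5073, -0.1858, 0.0164]
ee_rot: [-0.004, 0.024, 1.0, 0.002]
force: [-10.0, 1.8, 0.1]
grip_width: 0.277
```

send_rows([
  [[0,0,0,0,0,0,0.05],[0,0,0,0,0,0,0.05],[0,0,0,0,0,0,0.05],[0,0,0,0,0,0,0.05]],
])

```text
time_s: 45.0
position: [0.5113, -0.1871, 0.0182]
ee_rot: [0.0, 0.024, 1.0, -0.0]
force: [-0.4, -0.8, 0.2]
grip_width: 0.589
```

send_rows([
  [[0,0,0,0.002,0,-0.01,0.05],[0,0,0,0.001,0,-0.02,0.05],[0,0,0,0,0,-0.04,0.05],[0,0,0,0,0,-0.05,0.05],[0,0,0,0,0,-0.045,0.05],[0,0,0,0,0,0,0.05],[0,0,0,0,0,0,0.05]],
])

```text
time_s: 45.88
position: [0.5076, -0.1866, 0.183]
ee_rot: [-0.0, 0.024, 1.0, 0.0]
force: [0.2, 0.8, 0.2]
grip_width: 0.584
```

```bash
python3 - <<'E'
from h import *
go([.5,-.18,.18],-.048)
c=capture("wrist"); pickle.dump(c,open("w11.pkl","wb")); save(c,"w11.png",(190,100,490,420),1.8)
E
```

```text
t 45.875 pos [ 0.5076 -0.1866  0.183 ] yaw -0.0478 tilt [-0.0002  0.0002] F [0.2 0.8 0.2] M [-0.    0.01  0.02] w 0.584
need turn z deg 0.01 shift tool [0.0079 0.0062 0.003 ]
```

View pics/w11.png

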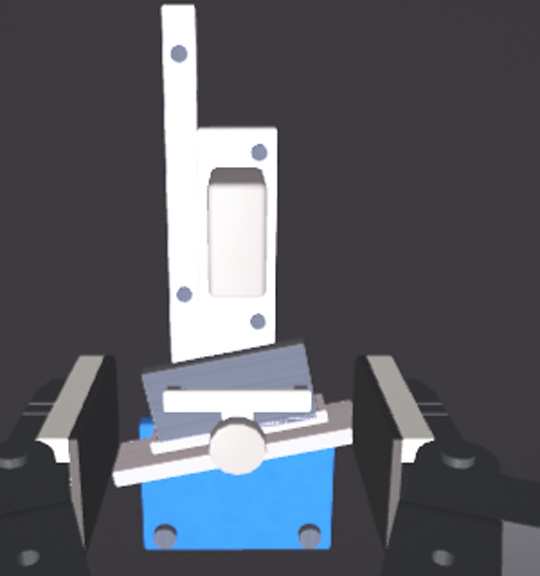

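The final view shows the stock along the rail, the blade parallel to and against the plate, and the cap at crop (237,445). I'll compare the plate and blade angles numerically against the reference picture.

```bash
python3 - <<'E'
from h import *
lsd=cv2.createLineSegmentDetector()
for n,roi in (("w6",(255,275,395,375)),("w11",(250,285,395,375))):
    c=pickle.load(open(n+".pkl","rb")); g=cv2.cvtColor(c["color"],cv2.COLOR_RGB2GRAY)
    x0,y0,x1,y1=roi; L=lsd.detect(g[y0:y1,x0:x1].copy())[0][:,0]
    print(n)
    for s in L:
        a,b=s[:2]+[x0,y0],s[2:]+[x0,y0]
        if a[0]>b[0]: a,b=b,a
        if np.hypot(*(b-a))<28: continue
        A,B=ray(c,*a,.04),ray(c,*b,.04); d=A-B; ang=np.arctan2(d[1],d[0])
        ang=(np.arctan2(-d[0],d[1])+np.pi/2)%np.pi-np.pi/2
        print(a.round(),b.round(),"rel",round(float(ang+.048),4))
E
```

```text
w6
[288. 296.] [343. 285.] rel 0.2088
[340. 351.] [384. 343.] rel 0.2029
[255. 367.] [309. 356.] rel 0.2113
[282. 315.] [364. 315.] rel 0.0047
[333. 327.] [363. 327.] rel 0.0202
[282. 327.] [313. 327.] rel 0.008
[277. 348.] [307. 343.] rel 0.2013
[337. 337.] [373. 330.] rel 0.2082
[361. 285.] [366. 316.] rel -1.384
[255. 358.] [307. 348.] rel 0.2064
[337. 333.] [367. 328.] rel 0.1744
[341. 342.] [383. 334.] rel 0.2071
[322. 293.] [358. 285.] rel 0.2349
[291. 299.] [321. 293.] rel 0.2075
w11
[255. 370.] [311. 360.] rel 0.2018
[287. 301.] [341. 290.] rel 0.2057
[335. 355.] [384. 346.] rel 0.2054
[281. 317.] [361. 316.] rel 0.0012
[359. 289.] [363. 326.] rel -1.4362
[331. 328.] [361. 328.] rel 0.0014
[282. 328.] [311. 328.] rel 0.0004
[338. 340.] [371. 334.] rel 0.2041
[275. 352.] [306. 346.] rel 0.21
[338. 346.] [383. 337.] rel 0.206
[254. 361.] [307. 352.] rel 0.2039
[273. 346.] [305. 340.] rel 0.1887
[336. 335.] [364. 332.] rel 0.1377
[270. 306.] [301. 302.] rel 0.1703
[254. 299.] [256. 343.] rel 1.5599
```

The reference and copy angles agree (about 0.206 and 0.205 rad). Everything is released and clear, so I'm handing in.

```bash
python3 -c "
from station import *
print(finish_job(), state()['time_s'])"
```

```text
the job is handed in; nothing more can be done
the job is handed in; nothing more can be done
```

The job is done and handed in after about 46 s of robot time. The gauge stands at the copy corner with its stock along the rail. It was locked at the reference, and the plate has swung flush to the blade.

**What I did**
- **Reference:** I slid the gauge along the rail until the blade stopped flush on the clamped plate, at about 16.6 N forward. I let go and pressed the lock button straight down to its hard stop (5 mm travel, about 19 N).
- **Copy:** I carried the locked gauge over, seated it on the rail and pushed until the plate swung flush (19.7 N forward, about 24 N in all). I eased off, opened the fingers and lifted clear.

**Last checks**
- **Angle:** relative to the rail, the plate and blade edges measure about 0.206 rad in the reference picture and 0.205 rad in the copy picture, to roughly ±0.005.
- **Position:** the tool stopped at x = 0.507 at both corners, and the force on it is near zero after release.
- **Lock:** I did not measure the button's height again at the end. That it is down rests on the hard stop felt when pressing.

**What disagreed**
- **Fingertips:** they sat about 12 mm behind the reported tool point, not 25 mm ahead. The first grasp missed because of this. The second held only the top edge of the grip but was enough for the reference work, and I took the third deeper.
- **Rails:** the wrist camera put each rail about 3 mm off my estimates from the top camera. I found the actual rail faces by contact.

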